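# Sort the paperweights by the feel of their soles

## Robot

A 6-joint arm with a two-finger parallel gripper is mounted at the origin on a cart in front of the work surface, level with it; the furniture and walls round the work are solid. World frame = base frame: x ahead of the robot, y to its left, z up, the work surface at z = 0. Lengths are in mm, angles in rad, forces in N, time in s.
With the tool pointing down it reaches from about 400 to 825 mm from the base axis. Payload 7 kg.
Tool frame: the origin (TCP) lies midway between the tips of the shut fingers; the grasp point (between the pads) lies 19 mm behind it; z points along the fingers, y is the line along which they close (so a half turn about z gives the same grasp; the last joint's range is limited). The gripper opens to 88 mm and grips with 3 to 60 N. Pads are 19 mm wide; open, the fingers measure 130 mm over their backs; the gripper's body (78 mm by 193 mm) begins 47 mm behind the grasp point.
Start: joints at [-0.94, 0.359, 0.012, 0, -1.224, -0.288], TCP at [226.857, -635.713, 226.561] pointing down, gripper open.
Joint ranges: [-3.07, 3.07], [-1.43, 2.12], [-1.02, 1.25], [-3.03, 1.67], [-3.05, -0], [-3.03, 3.03]. Speed limits (rad/s): [2.39, 2.39, 3.01, 3.14, 3.14, 3.14].

## Interface

Orientations are given as a unit quaternion [x, y, z, w].
In Python, from plant import move_ptp, line_to, move_joints, move_gripper, pause, solve_ik, camera, get_calibration, Unreachable, close_job, find_in, masks_of, current_t, current_joint_pos, current_qvel, current_tau, current_tcp_pos, current_eef_rot, current_contact_force, current_moment, current_width, current_finger_force gives the robot as it stands. Calls block until the motion is done:
- move_ptp(position, orientation): joint-space move of the TCP to a pose.
- line_to(position, velocity=150, ori=None): straight line of the TCP; ori=None keeps the orientation; velocity is the mean speed in mm/s.
- move_joints(angles): joint-space move.
- move_gripper(opening, force=None): finger opening in mm; force is the grip in N (None keeps the last); returns when the fingers have stopped.
- pause(seconds).
- solve_ik(position, orientation): joint angles nearest the present ones, or None.
- camera(name): name is "side" or "top"; returns the picture (480x640x3 uint8, red, green, blue); there is no depth.
- get_calibration(name): a dict with "fx", "fy", "cx", "cy" (pixels), "distortion" ([k1, k2, p1, p2, k3] as OpenCV has them; the pictures are not rectified), "view" (4x4, takes a point from world to camera coordinates). Camera axes: x right, y up, looking along -z (the intrinsics and any distortion apply to the point x, -y, -z); pixel columns grow to the right and rows downward; lengths in mm; the calibration is good to about 2 mm. A picture is of the moment at which its call begins. get_calibration takes no time and is no camera call.
A pose or a line that the arm cannot do raises Unreachable and nothing moves.
- close_job(): hands the job in; it is judged then, once.
Trained networks look in the newest picture that a camera, given by its name, has taken for a name from the list of things; names that differ only in an ending like _2 or _b are one class to them, and where a whole thing is asked for, a point or a joint stands for the part that bears it (a point fixed in the world has none). Each returns a list of dicts, best first, with "conf" (0 to 1); they miss things now and then, are a little off and sometimes report something else, mostly with a low value. They report only what shows in the picture. A call takes as long as a camera call.
- find_in(camera, target): "point" ([column, row] in pixels, amid what is visible of it).
- masks_of(camera, target): "mask" (480x640 bool, what is visible of it) and "point" ([column, row] in pixels, amid what is visible of it).
Readings, each from a call of its own:
- current_t(): time.
- current_joint_pos(): joint angles.
- current_qvel(): joint speeds.
- current_tau(): joint torques, N m.
- current_tcp_pos(): TCP position.
- current_eef_rot(): TCP orientation.
- current_contact_force(): force on the tool from outside, world axes, zero at the start.
- current_moment(): the same for the moment, N m.
- current_width(): finger opening in mm.
- current_finger_force(): force on a finger pad.
Only numpy, scipy, OpenCV 4.12 (cv2) and the standard library are available. Lean on these libraries where they do the work, as an engineer would, in place of code of your own. Each camera call takes 0.05 s, during which the arm holds its last target. There are 200 camera calls.

## Task

Three paperweights on the desk look alike, but one still has a grippy sole and the other two are worn smooth. Slide each one in turn several centimetres across the desk to a new spot to feel how hard it drags, and put the grippy one in the narrow compartment of the wooden tray and the two smooth ones side by side in the wide compartment, all lying flat on the tray's floor, right side up. Leave the tea light, the eraser and everything else on the desk where they are.

Things in the scene. Friction and masses are not known exactly. Their poses are not given: they have to be found in the camera images.
- paperweight_1: flat rectangular paperweight, dark steel with a cork inlay on top; 62 (x) x 80 (y) x 20 mm, 0.67 to 0.87 kg, loose. Origin: centre of its underside; z up. The three look alike; one has a grippy sole (pushed along the desk without pressing on it, it takes 7.5 to 12.5 N), two are worn smooth (0.9 to 1.6 N). Pressing down adds to these
- paperweight_2: flat rectangular paperweight, dark steel with a cork inlay on top; 62 (x) x 80 (y) x 20 mm, 0.67 to 0.87 kg, loose. Origin: centre of its underside; z up. The three look alike; one has a grippy sole (pushed along the desk without pressing on it, it takes 7.5 to 12.5 N), two are worn smooth (0.9 to 1.6 N). Pressing down adds to these
- paperweight_3: flat rectangular paperweight, dark steel with a cork inlay on top; 62 (x) x 80 (y) x 20 mm, 0.67 to 0.87 kg, loose. Origin: centre of its underside; z up. The three look alike; one has a grippy sole (pushed along the desk without pressing on it, it takes 7.5 to 12.5 N), two are worn smooth (0.9 to 1.6 N). Pressing down adds to these
- tray: shallow light-wood tray fixed on the desk, 142 (x) x 328 (y) x 22 mm high; walls and divider 6 mm, floor 5 mm thick. Origin: centre of its underside; z up. A divider makes two open compartments, each 130 mm inside along x: a narrow one towards +y (110 mm inside along y), a wide one towards -y (200 mm)
- narrow_floor (a point): centre of the narrow compartment's floor (5 mm above the desk), axes as the tray's
- wide_floor (a point): centre of the wide compartment's floor (5 mm above the desk), axes as the tray's; two paperweights fit side by side, their long sides along the tray's y, about 48 mm either way along y
- tea_light: tea light in a metal cup, 38 mm across, 15 mm high, loose bystander on the desk; origin at the centre of its underside
- eraser: eraser in a sleeve, 21 x 44 x 13 mm, loose bystander on the desk; origin at the centre of its underside, y along its length

How it is judged:
By the outcome, as a careful person would: the job done as asked, in the order asked, and still so for the second after the job is handed in, with the robot touching nothing.
It also fails if it takes over 72 s, if anything falls off the work surface, if the arm or the gripper's body presses on something with over 40 N, if the wrist force passes 120 N, or if a joint passes its speed limit or range.

## Working session

There is one attempt and no reset: what is moved stays moved. The work goes in short steps, each a Python script; the robot and the scene stay as the last script left them, time stands still between calls to the robot, and variables do not carry over. Pictures are saved under pics/ and viewed, at most 10 in all, crops included, and the job is handed in when it is done.

```bash
ls; mkdir -p pics; python3 - <<'E'
from plant import *
import cv2,numpy as np
for n in ("top","side"):
    im=camera(n); cv2.imwrite(f"pics/{n}0.png",im[:,:,::-1])
    c=get_calibration(n); print(n,c)
    for t in ("paperweight_1","tray","tea_light","eraser"):
        for d in masks_of(n,t):
            print(t,round(d["conf"],2),np.round(d["point"],1),d["mask"].sum())
print(current_t(),current_tcp_pos(),current_eef_rot(),current_contact_force())
E
```

```text
pics
plant.py
top {'fx': 545.2399387380665, 'fy': 545.2399387380665, 'cx': 324.72282257081093, 'cy': 243.16476998890144, 'distortion': array([0.03000412, 0.        , 0.        , 0.        , 0.        ]), 'view': array([[-2.89954199e-02, -9.99487645e-01, -1.35540714e-02,
         1.30645434e+01],
       [ 9.96844294e-01, -2.99158619e-02,  7.35288639e-02,
        -5.87821208e+02],
       [-7.38966728e-02, -1.13792985e-02,  9.97200979e-01,
        -1.22771497e+03],
       [ 0.00000000e+00,  0.00000000e+00,  0.00000000e+00,
         1.00000000e+00]])}
paperweight_1 0.87 [415.9 309.4] 977
paperweight_1 0.72 [475.2 289.4] 1022
paperweight_1 0.68 [362.2 287.9] 962
tray 0.69 [476.9 286.4] 1000
tray 0.6 [223.1 251.8] 8684
tea_light 0.63 [297.3 312. ] 232
side {'fx': 523.3012304120102, 'fy': 523.3012304120102, 'cx': 314.0273200147763, 'cy': 238.4979600892572, 'distortion': array([-0.11418757,  0.        ,  0.        ,  0.        ,  0.        ]), 'view': array([[ 8.72204606e-01, -4.88660913e-01,  2.16711148e-02,
        -5.10216516e+02],
       [ 1.87735061e-01,  3.75339487e-01,  9.07676053e-01,
        -1.37299038e+02],
       [-4.51679834e-01, -7.87610806e-01,  4.19111616e-01,
        -1.12805651e+03],
       [ 0.00000000e+00,  0.00000000e+00,  0.00000000e+00,
         1.00000000e+00]])}
paperweight_1 0.65 [304.1 294.4] 293
tray 0.91 [266.9 212.4] 1500
0.5 [ 226.84227391 -635.6845533   226.52339081] [-1.70570700e-01  9.85345439e-01  3.93226937e-05 -9.83211750e-06] [-0.24944601 -0.01200688  0.4171331 ]
```

View pics/top0.png

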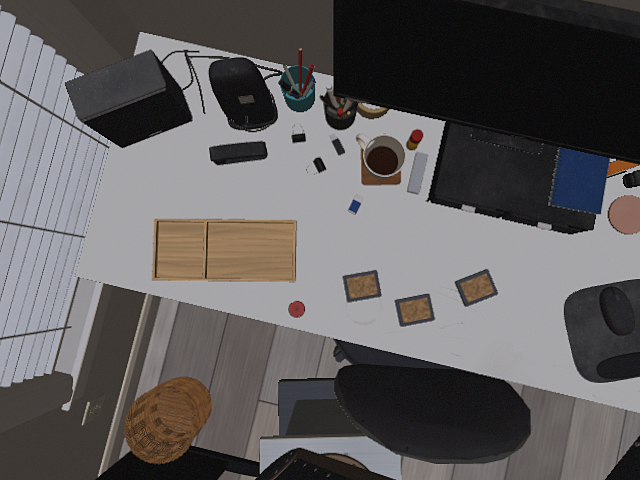

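View pics/side0.png

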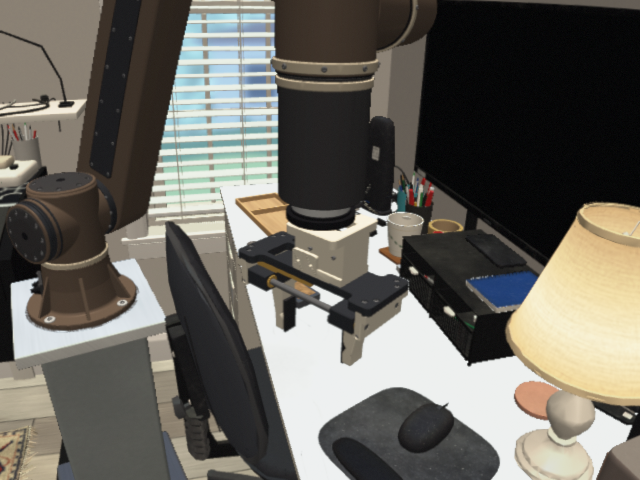

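The top view shows the tray at about (225,250), paperweights at (362,286), (416,310) and (476,288), the tea light at (297,310) and the eraser at (355,206). In the side view the arm hides the paperweights. I'll write helpers for localisation.

```bash
cat > h.py <<'E'
from plant import *
import cv2,numpy as np
from scipy.spatial.transform import Rotation as R
def ray(n,uv):
    c=get_calibration(n);K=np.array([[c["fx"],0,c["cx"]],[0,c["fy"],c["cy"]],[0,0,1]])
    p=cv2.undistortPoints(np.array(uv,float).reshape(-1,1,2),K,c["distortion"]).reshape(-1,2)
    V=c["view"];d=np.c_[p[:,0],-p[:,1],-np.ones(len(p))]@V[:3,:3]
    return -V[:3,:3].T@V[:3,3],d
def plane(n,uv,z):
    o,d=ray(n,uv);return o+d*((z-o[2])/d[:,2])[:,None]
def proj(n,P):
    c=get_calibration(n);K=np.array([[c["fx"],0,c["cx"]],[0,c["fy"],c["cy"]],[0,0,1]])
    V=c["view"];q=np.atleast_2d(P)@V[:3,:3].T+V[:3,3];q=q*[1,-1,-1]
    return cv2.projectPoints(q,np.zeros(3),np.zeros(3),K,c["distortion"])[0].reshape(-1,2)
def tri(a,ua,b,ub):
    o1,d1=ray(a,ua);o2,d2=ray(b,ub);d1=d1[0];d2=d2[0]
    s=np.linalg.lstsq(np.c_[d1,-d2],o2-o1,rcond=None)[0]
    p,q=o1+d1*s[0],o2+d2*s[1];return (p+q)/2,np.linalg.norm(p-q)
def rect(n,mask,z):
    cs=max(cv2.findContours(mask.astype(np.uint8),0,1)[0],key=cv2.contourArea).reshape(-1,2)
    P=plane(n,cs,z)[:,:2].astype(np.float32)
    c,s,a=cv2.minAreaRect(P)
    if s[0]<s[1]: a+=90   # a: direction of long side
    return np.array(c),sorted(np.round(s,1)),(a+90)%180-90
def quat(yaw):  # tool down, tool y (closing line) at world angle yaw
    y=np.array([np.cos(yaw),np.sin(yaw),0]);z=np.array([0,0,-1.]);x=np.cross(y,z)
    return R.from_matrix(np.c_[x,y,z]).as_quat()
E
python3 - <<'E'
from h import *
camera("top")
for t,z in (("paperweight_1",20),("tray",22),("tea_light",15),("eraser",13)):
    for d in masks_of("top",t): print(t,round(d["conf"],2),*rect("top",d["mask"],z),np.round(d["point"]))
print(plane("top",[[79,276],[345,332],[560,387],[153,218],[297,219],[296,281],[152,280],[206,219],[355,206],[297,310]],0)[:,:2].round())
print(plane("top",[[153,218],[297,219],[296,281],[152,280],[206,219],[206,279]],22)[:,:2].round())
print([ray(n,[[0,0]])[0].round() for n in("top","side")])
for p in([450,300,300],[550,0,350],[400,200,300],[450,100,350]):
    for yw in(0,1.57):print(p,yw,solve_ik(p,quat(yw)))
E
```

```text
paperweight_1 0.73 [ 476.95593262 -344.27819824] [np.float64(63.2), np.float64(84.0)] -69.86028480529785 [477. 286.]
paperweight_1 0.73 [ 430.75054932 -202.1098175 ] [np.float64(62.7), np.float64(80.3)] -80.60911178588867 [415. 309.]
paperweight_1 0.7 [487.87164307 -84.3299408 ] [np.float64(62.1), np.float64(81.7)] -81.37488460540771 [361. 289.]
tray 0.96 [578.33337402 226.88941956] [np.float64(144.6), np.float64(330.7)] 88.26972961425781 [224. 252.]
tea_light 0.57 [440.37307739  64.82181549] [np.float64(33.7), np.float64(34.5)] -28.153961181640625 [298. 311.]
eraser 0.63 [677.24206543 -77.42074585] [np.float64(17.6), np.float64(41.7)] -28.254749298095703 [356. 203.]
eraser 0.25 [579.06854248 228.28005981] [np.float64(144.7), np.float64(329.9)] 87.28353881835938 [224. 252.]
[[ 530.  568.]
 [ 383.  -45.]
 [ 248. -525.]
 [ 661.  396.]
 [ 648.   59.]
 [ 504.   65.]
 [ 516.  399.]
 [ 655.  272.]
 [ 675.  -77.]
 [ 437.   65.]]
[[658. 389.]
 [646.  58.]
 [503.  64.]
 [515. 392.]
 [652. 267.]
 [514. 269.]]
[array([ 496.,  -18., 1268.]), array([  -39., -1086.,   608.])]
[450, 300, 300] 0 [ 0.95052983  0.09617172 -0.16471339  0.         -1.30991121  2.19106283]
[450, 300, 300] 1.57 [ 0.95052983  0.09617172 -0.16471339  0.         -1.30991121 -2.52212248]
[550, 0, 350] 0 [ 0.35621278  0.09511288 -0.0556733   0.         -1.42001015  2.78537987]
[550, 0, 350] 1.57 [ 0.35621278  0.09511288 -0.0556733   0.         -1.42001015 -1.92780544]
[400, 200, 300] 0 [ 0.90689781 -0.07252884 -0.33609024  0.         -1.30723493  2.23469484]
[400, 200, 300] 1.57 [ 0.90689781 -0.07252884 -0.33609024  0.         -1.30723493 -2.47849047]
[450, 100, 350] 0 [ 0.647791   -0.06476388 -0.21873166  0.         -1.41682854  2.49380165]
[450, 100, 350] 1.57 [ 0.647791   -0.06476388 -0.21873166  0.         -1.41682854 -2.21938365]
```

```bash
python3 - <<'E'
from h import *
im0=cv2.imread("pics/side0.png")
move_ptp([450,60,380],quat(np.radians(10))); print(current_t(),current_joint_pos())
ims=camera("side").copy(); 
t=[d for d in (camera("top"),masks_of("top","paperweight_1"))[1]]
s=masks_of("side","paperweight_1")
for d in t:
    c,sz,a=rect("top",d["mask"],20);print("top",round(d["conf"],2),c.round(1),sz,round(a,1))
for d in s:
    c,sz,a=rect("side",d["mask"],20);print("side",round(d["conf"],2),d["point"],d["mask"].sum(),plane("side",[d["point"]],15)[0].round())
    for e in t:
        P,g=tri("top",[e["point"]],"side",[d["point"]])
        if g<15: print("   tri",P.round(1),round(g,1))
for d in masks_of("side","tray"): print("tray side",d["conf"],d["point"],d["mask"].sum())
# tray model corners: from top rectangle at z=22
C=np.array([579,227.]);a=np.radians(-2.1)
Rm=np.array([[np.cos(a),-np.sin(a)],[np.sin(a),np.cos(a)]])
def box(cx,sx,sy,z,ang):
    M=np.array([[np.cos(ang),-np.sin(ang)],[np.sin(ang),np.cos(ang)]])
    return [np.r_[np.array(cx)+M@np.array([i*sx/2,j*sy/2]),z] for i,j in((1,1),(1,-1),(-1,-1),(-1,1))]
def draw(im,n,P,col): cv2.polylines(im,[proj(n,np.array(P)).round().astype(int)],True,col,1)
for im in(ims[:,:,::-1].copy(),):
    for src in(im,im0):
        draw(src,"side",box(C,142,328,22,a),(0,0,255));draw(src,"side",box(C,142,328,0,a),(255,0,0))
        for d in t:
            c,_,an=rect("top",d["mask"],20);an=np.radians(an-90)
            draw(src,"side",box(c,62,80,20,an),(0,0,255));draw(src,"side",box(c,62,80,0,an),(255,0,0))
    v=np.hstack([cv2.resize(im[170:370,200:400],None,fx=2,fy=2),cv2.resize(im0[170:370,200:400],None,fx=2,fy=2)])
    cv2.imwrite("pics/side1.png",v)
E
```

```text
3.3917 [ 5.68083494e-01 -8.35828807e-02 -1.70800404e-01  4.86441632e-05
 -1.48382470e+00  2.74694882e+00]
top 0.97 [ 430.3 -202.4] [np.float64(63.4), np.float64(81.1)] -80.3
top 0.91 [ 476.9 -343.4] [np.float64(62.9), np.float64(85.5)] -71.1
top 0.61 [486.8 -84.9] [np.float64(63.8), np.float64(78.8)] -83.5
side 0.97 [297.0, 266.2] 636 [486. -92.  15.]
   tri [ 430.9 -193.6   75.8] 2.2
   tri [487.5 -83.1  10.2] 5.1
side 0.92 [298.7, 292.9] 822 [ 430. -206.   15.]
   tri [ 428.8 -203.4   14.1] 5.2
   tri [488.5 -87.7 -63.4] 8.7
side 0.78 [349.9, 321.0] 1021 [ 471. -352.   15.]
   tri [ 478.4 -345.7    9.3] 5.5
side 0.59 [256.0, 246.2] 144 [442.  55.  15.]
tray side 0.69 [276.1, 219.9] 2558
```

View pics/side1.png

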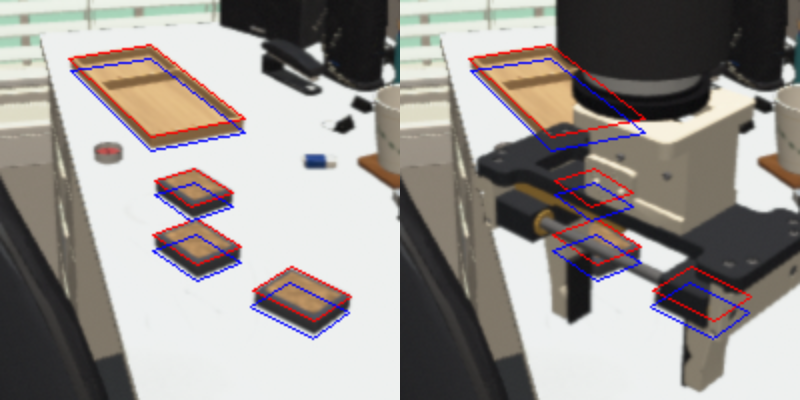

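The model outlines from the top view agree with the side view: triangulated paperweight mid-heights are 9–14 mm, and the tray outline fits. Now the first slide, with paperweight A at (477,-344).

```bash
cat >> h.py <<'E'
def slide(c,yaw,vec,n=4):
    q=quat(yaw);c=np.array(c);vec=np.array(vec)
    move_gripper(88,12)
    move_ptp([*c,80],q); line_to([*c,4.],150)
    f0=np.array(current_contact_force()); move_gripper(40,12); w=current_width()
    f1=np.array(current_contact_force());print("w",round(w,1),"f0",np.round(f0,1),"grip",np.round(f1,1))
    for i in range(1,n+1):
        line_to([*(c+vec*i/n),4.],30)
        print(np.round(np.array(current_contact_force())-f0,2),np.round(current_tcp_pos(),1))
    move_gripper(88); f=np.array(current_contact_force());print("open",np.round(f-f0,2))
    line_to([*(c+vec),80],200); print("t",current_t())
E
python3 - <<'E'
from h import *
y=np.radians(19.5); slide([477,-344],y,-60*np.array([np.cos(y),np.sin(y)]))
E
```

```text
w 61.9 f0 [ 0.   0.1 -0.2] grip [0.1 1.  5.1]
[ 0.7  -0.85  6.68] [ 463.  -349.6    4.5]
[0.58 0.14 6.46] [ 448.8 -354.6    4.6]
[0.75 0.42 7.44] [ 434.6 -359.6    4.5]
[ 1.15 -0.29  6.87] [ 420.5 -364.6    4.5]
open [ 0.76 -0.27 -0.14]
t 13.2
```

```bash
sed -i 's/,30)$/,40)/; s/move_gripper(88,12)/move_gripper(82,12)/; s/move_gripper(88); f/move_gripper(78); f/; s/move_ptp(\[\*c,80\]/move_ptp([*c,45]/; s/+vec),80\],200/+vec),45],200/; s/move_gripper(40,12)/move_gripper(58,12)/' h.py
python3 - <<'E'
from h import *
y=np.radians(9.5); slide([430.5,-202],y,60*np.array([np.cos(y),np.sin(y)]),2)
E
```

```text
w 61.9 f0 [-0.   0.2 -0.3] grip [-0.4  0.   5.7]
[-18.89  -3.92  17.16] [ 450.7 -197.5    2.7]
[-10.1   -2.43   6.83] [ 484.  -192.4    2.9]
open [0.8  0.35 0.71]
t 17.9
```

```bash
python3 - <<'E'
from h import *
y=np.radians(8); slide([487.3,-84.6],y,60*np.array([np.cos(y),np.sin(y)]),2)
move_ptp([450,60,300],quat(np.radians(0)))
im=camera("top");cv2.imwrite("pics/top1.png",im[:,:,::-1])
for d in masks_of("top","paperweight_1"):
    c,sz,a=rect("top",d["mask"],20);print("top",round(d["conf"],2),c.round(1),sz,round(a,1))
for d in masks_of("top","tray"):print("tray",round(d["conf"],2),*rect("top",d["mask"],22))
print(current_t())
E
```

```text
Traceback (most recent call last):
  File "h.py", line 31, in slide
    move_ptp([*c,45],q); line_to([*c,4.],150)
    ~~~~~~~~^^^^^^^^^^^
host.Unreachable: the arm cannot take that pose within its joint ranges
```

```bash
cat >> h.py <<'E'
_q=quat
def bestq(p,yaw):
    o=[(abs(j[5]),k) for k in(0,np.pi) if (j:=solve_ik(p,_q(yaw+k))) is not None]
    return _q(yaw+min(o)[1])
E
sed -i 's/q=quat(yaw);c=np.array(c)/q=bestq([*c,45.],yaw);c=np.array(c)/' h.py
python3 - <<'E'
from h import *
y=np.radians(8); slide([487.3,-84.6],y,60*np.array([np.cos(y),np.sin(y)]),2)
move_ptp([450,60,300],bestq([450,60,300],0))
im=camera("top");cv2.imwrite("pics/top1.png",im[:,:,::-1])
for d in masks_of("top","paperweight_1"):
    c,sz,a=rect("top",d["mask"],20);print("top",round(d["conf"],2),c.round(1),sz,round(a,1))
for d in masks_of("top","tray"):print("tray",round(d["conf"],2),*rect("top",d["mask"],22))
print(current_t())
E
```

```text
w 61.6 f0 [ 0.3 -0.2 -0. ] grip [0.3 1.2 6.7]
[-3.06 -0.81 10.85] [516.2 -80.9   4.6]
[-3.68 -1.03  8.49] [546.  -76.7   4.6]
open [-0.9   0.2  -0.01]
t 24.525
top 0.96 [543.9 -77.6] [np.float64(62.9), np.float64(83.0)] -79.9
top 0.83 [ 484.4 -192.5] [np.float64(63.4), np.float64(81.9)] -80.3
top 0.69 [674.9 -76.4] [np.float64(17.5), np.float64(40.5)] -28.3
top 0.56 [ 420.4 -364.4] [np.float64(63.5), np.float64(81.9)] -69.9
tray 0.94 [579.07592773 226.07250977] [np.float64(145.6), np.float64(328.3)] 87.80001068115234
25.8417
```

View pics/top1.png

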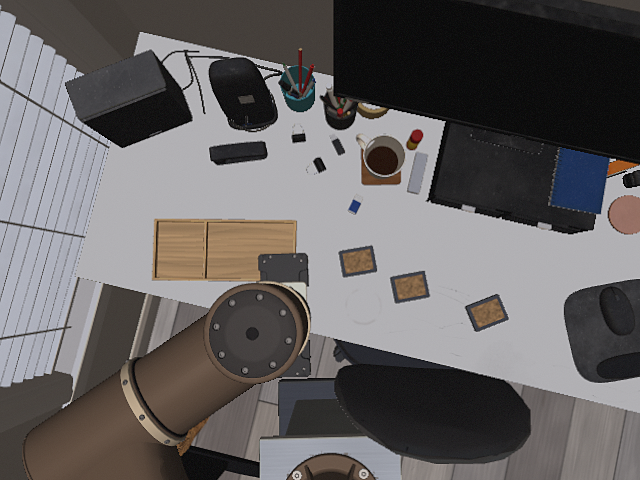

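Drag forces were about 1 N (A), 10–19 N (B) and 3 N under pressing (C), so B, now at (484,-192), is the grippy one. The top view shows all three in new spots, with the tea light and eraser undisturbed. Placing B first.

```bash
cat >> h.py <<'E'
TC=np.array([579,226.4]);TY=np.radians(-2.1)
def place(c,yaw,ty,zp=10.):
    d=TC+ty*np.array([-np.sin(TY),np.cos(TY)])
    q=bestq([*c,50.],yaw);q2=bestq([*d,70.],TY)
    move_gripper(82,40);move_ptp([*c,50.],q);line_to([*c,4.],150)
    move_gripper(58,40);print("w",current_width())
    line_to([*c,70.],200);print("lift",np.round(current_contact_force(),1),current_width())
    move_ptp([*d,70.],q2);line_to([*d,22.],200);line_to([*d,zp],60)
    print("down",np.round(current_contact_force(),1),np.round(current_tcp_pos(),1))
    move_gripper(74);line_to([*d,70.],200);print("t",current_t())
E
python3 - <<'E'
from h import *
place([484.4,-192.5],np.radians(9.7),103)
E
```

```text
w 61.86029726961886
lift [-0.1 -0.8 -8.1] 61.57740349739008
down [-0.1  0.4 -7.1] [582.8 329.4  10.3]
t 32.5667
```

```bash
python3 - <<'E'
from h import *
place([544.5,-77.5],np.radians(9),-10,9.4)
place([420.4,-364.4],np.radians(20),-106,9.4)
move_ptp([450,-150,300],bestq([450,-150,300],0))
for n in("top","side"):
    im=camera(n);cv2.imwrite(f"pics/{n}2.png",im[:,:,::-1])
    if n=="top":
        for d in masks_of("top","paperweight_1"):
            c,sz,a=rect("top",d["mask"],25);print("top",round(d["conf"],2),c.round(1),sz,round(a,1))
print(current_t())
a=cv2.imread("pics/top2.png")[180:330,130:380];b=cv2.imread("pics/side2.png")[150:300,190:390]
cv2.imwrite("pics/fin.png",np.vstack([cv2.resize(a,(500,300)),cv2.resize(b,(500,300))]))
E
```

```text
w 61.52841691251357
lift [-0.8  0.5 -9.1] 61.63160723259829
down [ 0.4 -0.3 -7.9] [578.8 216.5   9.8]
t 38.775
w 61.16196975863581
lift [-0.6  0.4 -8.6] 61.417605095146506
down [ 0.2 -0.1 -7.6] [575.3 120.5   9.7]
t 46.3417
top 0.9 [580.7 324.2] [np.float64(62.0), np.float64(81.8)] 86.2
top 0.6 [573.5 118. ] [np.float64(59.5), np.float64(80.3)] 88.3
top 0.55 [577.5 215.1] [np.float64(61.8), np.float64(82.7)] 88.3
47.9
```

View pics/fin.png

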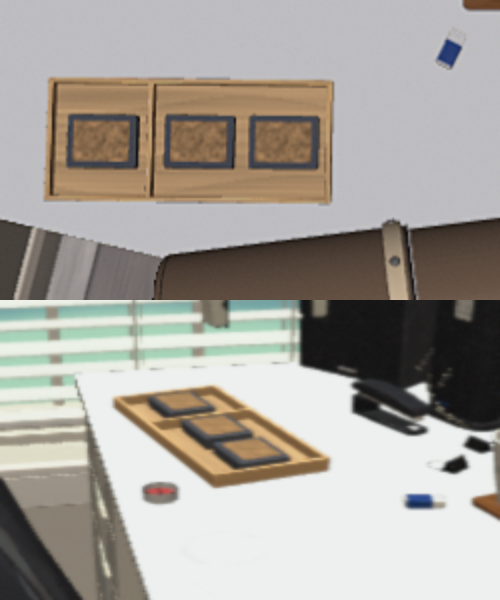

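The crops show one paperweight flat in the narrow compartment and two flat side by side in the wide one, all clear of the walls. The tea light and eraser are where they were.

```bash
python3 -c "
from plant import *
print(close_job())"
```

```text
the job is handed in; nothing more can be done
None
```

I handed the job in at about 48 s: the grippy paperweight (10–19 N drag, against about 1 N and 3–4 N for the smooth two) is in the narrow compartment and the two smooth ones are side by side in the wide one, all flat, with the tea light and eraser untouched.

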